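Roll the knurled wheel until the jaw stands at the gauge mark

TASK

Set the gap of the measuring fixture: with a fingertip pressed lightly on top of the knurled adjuster wheel, roll the wheel, stroke by stroke, so that the sliding jaw closes towards the fixed anvil until the jaw's pointer lines up with the gauge mark, then take the finger away. Drive the jaw by the wheel only, do not touch the jaw or the gauge mark, and leave the loose things around the fixture where they lie.

Things in the scene. Friction and masses are not known exactly. Their poses are not given: they have to be found in the camera images.
- fixture: Measuring fixture, screwed down: steel base plate 110 mm (x) by 300 mm (y), 10 mm thick, with the wheel at its -y end, the sliding jaw in the middle and a fixed anvil (top 56 mm up) at its +y end. Origin: centre of its underside, on the worktop. x away from the robot, y along the guide rail from wheel to anvil (to the robot's left), z up.
- wheel_crown (a point): Top of the upright knurled steel wheel at rest, mid-width, 86 mm above the worktop; axes as fixture. Wheel: 72 mm diameter, 22 mm wide, level axle along x, between two round grey cheeks ending 5 mm below the crown. A dry fingertip pressing it 2 to 4 mm down grips the rim and turns it when drawn level along y across the crown (36 mm of travel is 1 rad). Point does not move with the wheel.
- head (a joint): How far the sprung head (the upper plate that carries wheel, guide rail and jaw) is pressed down, m, 0 at rest to 0.006 at its stop. It sinks straight down when the wheel is pressed from above: about 3 N to start, then 1 N more per mm, and springs back when released.
- adjuster_wheel (a joint): Angle of the knurled wheel in rad, 0 to 6. Grows as the wheel's top is rolled towards +y (towards the anvil); each rad drives the jaw 10 mm the same way by pinion and rack. It has a little friction and stays where it is left; rolled back, it opens the jaw.
- jaw: Sliding jaw: grey block 50 x 30 x 30 mm on the guide rail, top 52 mm above the worktop, with a rack bar along its far side (top 68 mm up) reaching back beside the wheel. Origin on the worktop plane, below the rail's centre line, level with its pointer along y. Axes as fixture.
- jaw_pointer (a point): Tip of the pointer, a black blade 6 mm wide (y) and 10 mm tall, sticking out 8 mm on the robot's side of the sliding jaw, 44 mm above the worktop. Moves with the jaw. Axes as fixture.
- mark: Gauge mark: steel rider with a black blade on top, 6 mm wide (y) and 20 mm long (x), 44 mm tall, clamped on the graduated scale bar along the robot's side of the fixture. Origin on the worktop plane below the rail's centre line, level with its tip along y. Axes as fixture.
- gauge_mark (a point): Tip of the gauge mark's blade, facing the path of the jaw's pointer, 44 mm above the worktop; 3.5 mm lie between the two tips across the rail. At the start the pointer is 17 to 42 mm short of it, on the wheel's side. Axes as fixture; the blades line up when the y of jaw_pointer in this frame is 0.
- spark_plug: Loose bystander: spark plug, 78 mm long, lying in front of the fixture. Origin at the centre of its underside.
- nut_1: Loose bystander: flanged nut, 24 mm wide and 13 mm tall, in front of the wheel. Origin at the centre of its underside.
- feeler_gauge: Loose bystander: folded feeler gauge, 95 mm long, behind the fixture. Origin at the centre of its underside.
- rocker_1: Loose bystander: rocker arm, 66 mm long and 34 mm tall, behind the fixture. Origin at the centre of its underside.
- tape_roll: Loose bystander: roll of black tape, 68 mm across and 19 mm tall, to the right of the fixture. Origin at the centre of its underside.
- mouse: Loose bystander: computer mouse, 108 mm long, right of the fixture. Origin at the centre of its underside.

How it is judged:
By the outcome, as a careful person would: the job done as asked, in the order asked, and still so for the second after the job is handed in, with the robot touching nothing.
It also fails if it takes over 58 s, if anything falls off the work surface, if the arm or the gripper's body presses on something with over 40 N, if the wrist force passes 120 N, or if a joint passes its speed limit or range.

ROBOT

A 6-joint arm with a two-finger parallel gripper is mounted at the origin on a cart in front of the work surface, level with it; the furniture and walls round the work are solid. World frame = base frame: x ahead of the robot, y to its left, z up, the work surface at z = 0. Lengths are in mm, angles in rad, forces in N, time in s.
With the tool pointing down it reaches from about 300 to 775 mm from the base axis. Payload 14.6 kg.
Tool frame: the origin (TCP) lies at the very end of the fingers, on their centre line; the grasp point (between the pads) lies 19 mm behind it; z points along the fingers, y is the line along which they close (so a half turn about z gives the same grasp; the last joint's range is limited). The gripper opens to 94 mm and grips with 3 to 60 N. Pads are 16 mm wide; open, the fingers measure 119 mm over their backs; the gripper's body (75 mm by 177 mm) begins 78 mm behind the grasp point.
Start: joints at [-1.229, 0.3, 1.521, -0, 1.321, -0.067], TCP at [218.622, -504.672, 205.446] pointing down, gripper open.
Joint ranges: [-3.03, 3.03], [-0.79, 2.21], [0.23, 2.52], [-1.04, 4.18], [0, 3.07], [-2.55, 2.55]. Speed limits (rad/s): [2.22, 2.22, 2.57, 3.14, 3.14, 3.14].

INTERFACE

Orientations are given as [roll, pitch, yaw] about the fixed x, y, z axes, in that order (R = Rz(yaw) Ry(pitch) Rx(roll)).
In Python, from cell import manip gives the robot as it stands.
- The arm moves only by the tool servo_tool, never from a script. Its argument "motion" is a list that holds one entry, the list of rows, each a list of 7 numbers: the shift along the world's x, y, z as a fraction of full scale, then the turn, a rotation vector about the world's x, y, z as a fraction of full scale, then the closure, from 0 (fully open) to 1 (shut). In form: [[[x, y, z, rx, ry, rz, gripper], ...]]. A call has 1 to 10 rows; each row is the pose to reach, as a shift and turn from the pose commanded when the call began, turning the shorter way round; what a row does not reach only later rows make up. Full scale, the value 1, is 0.5 m for a shift and pi rad for a turn. A row lasts 1/10 s, in which the tool goes at most 50 mm and 8.59 degrees, less where a joint would pass 70% of its speed; a pose out of reach is approached as far as the arm can. A call with a number of a shift or a turn outside -1 to 1 is refused whole. A call with a gripper value outside its range is refused whole. The fingers move at their own pace and stop on an object; "newtons" is the grip in N (left out, the last holds). Time passes only in rows, so rows that repeat a pose let the fingers close. It gives the time, the measured TCP pose, the force, the opening and the grip force at its end, in the units of the state.
- manip.read_state(): the state, without advancing time (a new reading comes with each control period).
- manip.camera(name): name is "scene" or "top" or "wrist"; returns a dict with "frame" (480x640x3 uint8, red, green, blue), "range_z" (480x640 float32, mm along the optical axis (not along the pixel's ray), 0 where there is no reading), "vfov" (degrees; the focal length in pixels is half the picture's height over the tangent of half this angle, whatever the lens; pixels are square), "cx", "cy" (the principal point, pixels), "cam_to_world" (4x4, takes a point from camera to world coordinates). Camera axes: x right, y down, z forward; pixel columns grow to the right and rows downward; lengths in mm; the calibration is good to about 2 mm. A picture is of the moment at which its call begins.
- manip.sign_off(): hands the job in; it is judged then, once.
The state is a dict: "clock": time; "joints": joint angles; "qd": joint speeds; "effort": joint torques, N m; "eef_pos": TCP position; "eef_rot": TCP orientation; "wrist_force": force on the tool from outside, world axes, zero at the start; "moment": the same for the moment, N m; "finger_gap": finger opening in mm; "finger_force": force on a finger pad.
Only numpy, scipy, OpenCV 4.12 (cv2) and the standard library are available. Lean on these libraries where they do the work, as an engineer would, in place of code of your own. Each camera call takes 0.05 s, during which the arm holds its last target. There are 200 camera calls.

## Working session

There is one attempt and no reset: what is moved stays moved. The work goes in short steps, Python scripts to look and compute and a tool call to move; the robot and the scene stay as the last step left them, time stands still between calls to the robot, and variables do not carry over. Pictures are saved under pics/ and viewed, at most 10 in all, crops included, and the job is handed in when it is done.

Besides the shell and the picture viewer there is one more tool, called after ">>>" in YAML: its name, and indented under it one key for each argument. servo_tool: Moves the arm, as the interface text tells. Its arguments: {"type":"object","properties":{"motion":{"type":"array"},"newtons":{"type":"number"}},"required":["motion"]}

```bash
mkdir -p pics
cat > h.py <<'E'
import numpy as np, cv2
from cell import manip
def grab(n):
    c=manip.camera(n); np.savez(f'/tmp/{n}.npz',**c); return c
def load(n): return dict(np.load(f'/tmp/{n}.npz'))
def f(c): return 240/np.tan(np.radians(float(c['vfov']))/2)
def pt(c,u,v,d=None,z=None):
    r=np.array([(u-c['cx'])/f(c),(v-c['cy'])/f(c),1.]); M=np.array(c['cam_to_world'])
    if z is not None: d=(z-M[2,3])/(M[:3,:3]@r)[2]
    if d is None: d=float(c['range_z'][int(round(v)),int(round(u))])
    return (M@np.r_[r*d,1])[:3].round(1)
def save(c,p,box=None,s=1):
    im=c['frame'][:,:,::-1]
    if box: im=im[box[1]:box[3],box[0]:box[2]]
    cv2.imwrite(p,cv2.resize(im,None,fx=s,fy=s,interpolation=cv2.INTER_CUBIC))
E
python3 - <<'E'
from h import *
for n in('scene','top'):
    c=grab(n); save(c,f'pics/{n}.png'); print(n,f(c),np.array(c['cam_to_world']).round(2).tolist())
print(manip.read_state())
E
```

```text
scene 440.38922777144927 [[-0.8, -0.45, 0.4, 187.11], [-0.6, 0.61, -0.52, 381.34], [-0.01, -0.65, -0.76, 754.66], [0.0, 0.0, 0.0, 1.0]]
top 594.0488191906145 [[-0.01, -1.0, 0.08, 445.14], [-1.0, 0.01, -0.0, -98.25], [0.0, -0.08, -1.0, 1044.82], [0.0, 0.0, 0.0, 1.0]]
{'clock': 0.1, 'joints': array([-1.22862827e+00,  3.00428925e-01,  1.52149810e+00, -2.19161198e-06,
        1.32072169e+00, -6.66102220e-02]), 'qd': array([-0.00138104, -0.00193493, -0.00268759,  0.0002659 , -0.00078189,
       -0.00108925]), 'effort': array([ 1.60557080e-03, -5.32649982e+01, -3.53286660e+01,  7.09466077e-02,
        2.35075015e-02, -6.89853550e-05]), 'eef_pos': array([ 218.53181664, -504.46711109,  204.94457239]), 'eef_rot': array([-3.14053879e+00, -6.81742449e-05,  4.08778787e-01]), 'wrist_force': array([-0.12200066,  0.09214963,  0.0349734 ]), 'moment': array([-6.10728251e-03, -5.32391717e-05, -2.13342657e-04]), 'finger_force': 0.0, 'finger_gap': 94.03435258052691}
```

View pics/top.png

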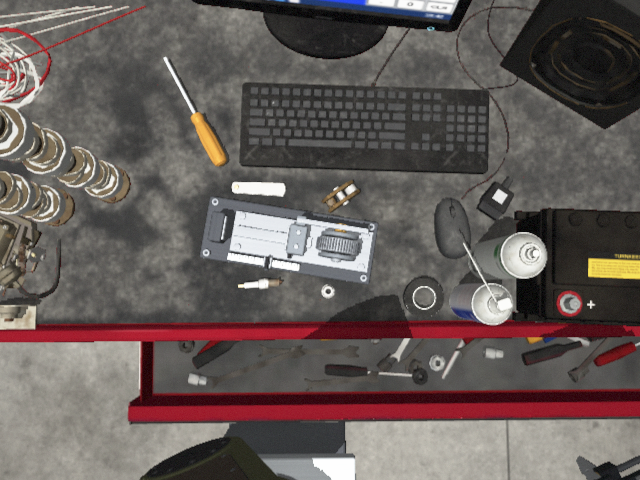

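View pics/scene.png

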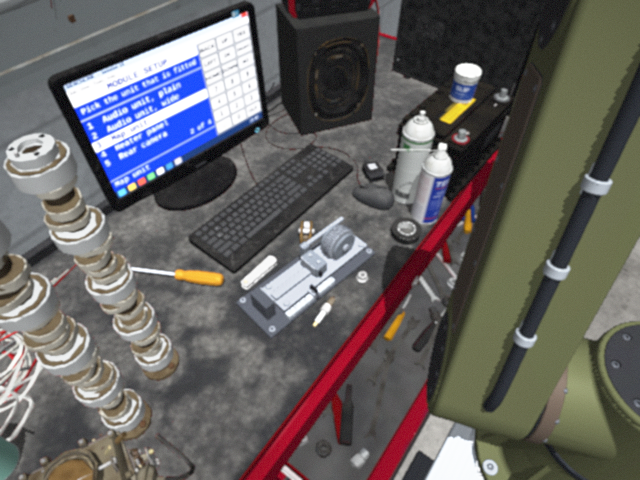

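The top view shows the fixture at px (203–377, 197–283), the wheel near (338,244), the jaw near (298,238) and the mark near (268,262). I'll enlarge it.

Run:
```python
from h import *
c=load('top'); save(c,'pics/topz.png',(195,185,395,300),4)
for u,v in [(338,244),(338,238),(338,250),(298,238),(221,225),(268,262)]: print(u,v,pt(c,u,v))
# points above 75 mm around the wheel
P=np.array([[u,v,*pt(c,u,v)] for v in range(215,275) for u in range(305,372)])
t=P[P[:,4]>78]; print(len(t),t.min(0),t.max(0))
t=P[P[:,4]>84.]; print(len(t),t.min(0),t.max(0),t.mean(0))
```

```text
338 244 [ 510.  -132.3   85.6]
338 238 [ 445.1  -98.2 1044.8]
338 250 [ 500.1 -132.1   88. ]
298 238 [523.  -66.6  52.1]
221 225 [545.3  61.2  60.3]
268 262 [483.8 -15.1  39.4]
570 [ 305.   216.   445.1 -158.7   78.2] [ 357.   261.   531.9  -98.2 1044.8]
278 [ 305.   216.   445.1 -155.    84.1] [ 357.   261.   529.6  -98.2 1044.8] [ 337.73021583  243.89208633  506.49928058 -131.04280576  131.65899281]
```

View pics/topz.png

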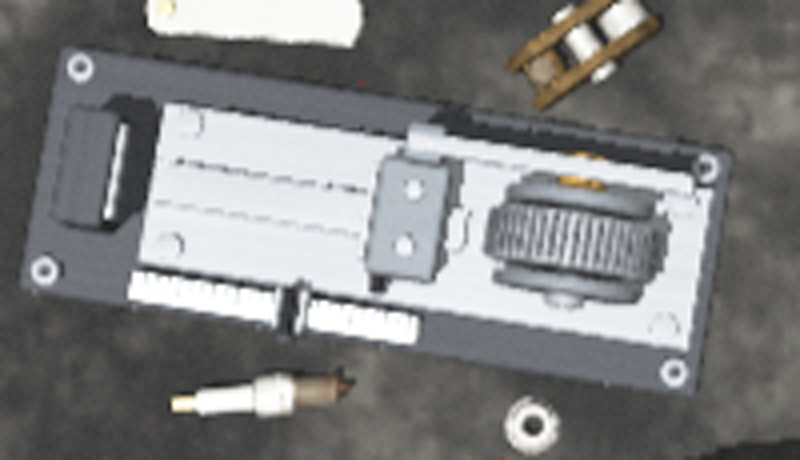

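Zoomed (4x), the plate screws are at (80,67), (44,270), (707,166) and (674,372). The knurled rim runs from (488,230) to (667,245), the pointer is at (378,285) and the mark blade at (293,300).

Run:
```python
from h import *
c=load('top')
g=lambda x,y,z: pt(c,195+x/4-.375,185+y/4-.375,z=z)
S=[g(80,67,12),g(707,166,12),g(44,270,12),g(674,372,12)]; print(*S)
O=np.mean(S,0); yv=(S[0]-S[1])+(S[2]-S[3]); yv=yv[:2]/np.linalg.norm(yv[:2]); xv=np.array([yv[1],-yv[0]])
print('O',O,'yaw',np.arctan2(xv[1],xv[0]),'sides',np.linalg.norm(S[0]-S[1]),np.linalg.norm(S[0]-S[2]))
F=lambda p:(np.array([xv,yv])@(p[:2]-O[:2])).round(1)
A,B=g(488,230,50),g(667,245,50); print('rim',A,B,np.linalg.norm(A-B),F(A),F(B))
for n,q in dict(crownfar=g(580,205,86),crownnear=g(574,268,86),pointer=g(378,285,44),mark=g(293,300,44),markL=g(283,300,44),markR=g(303,300,44),jawTL=g(380,155,52),jawBR=g(438,283,52)).items(): print(n,q,F(q))
```

```text
[591.9  80.3  12. ] [ 545.7 -193.6   12. ] [503.1  95.6  12. ] [ 456.1 -177.7   12. ]
O [524.2  -48.85  12.  ] yaw -0.16870274372028016 sides 277.76905875205034 90.10843467733746
rim [515.9 -97.7  50. ] [ 508.8 -172.7   50. ] 75.33531708302553 [  0.  -49.6] [   5.6 -124.7]
crownfar [ 523.1 -135.1   86. ] [ 13.4 -85.2]
crownnear [ 497.6 -132.3   86. ] [-12.2 -86.7]
pointer [493.6 -51.1  44. ] [-29.8  -7.4]
mark [487.6 -15.3  44. ] [-41.7  26.9]
markL [487.6 -11.1  44. ] [-42.4  31.1]
markR [487.5 -19.5  44. ] [-41.1  22.8]
jawTL [547.8 -52.7  52. ] [23.9  0.2]
jawBR [493.7 -76.6  52. ] [-25.4 -32.5]
```

>>> servo_tool:
  motion:
    - [[0.162,0.61,0,0,0,-0.184,1],[0.162,0.61,0,0,0,-0.184,1],[0.162,0.61,0,0,0,-0.184,1],[0.162,0.61,0,0,0,-0.184,1],[0.162,0.61,0,0,0,-0.184,1],[0.162,0.61,0,0,0,-0.184,1],[0.162,0.61,0,0,0,-0.184,1],[0.162,0.61,0,0,0,-0.184,1],[0.162,0.61,0,0,0,-0.184,1],[0.162,0.61,0,0,0,-0.184,1]]
  newtons: 10

```text
clock: 1.1
eef_pos: [299.4, -200.6, 205.3]
eef_rot: [-3.142, 0.0, -0.17]
wrist_force: [-0.9, -0.1, -0.5]
finger_gap: 17.3
finger_force: 0.0
```

>>> servo_tool:
  motion:
    - [[0.416,0.098,-0.1,0,0,0,1],[0.416,0.098,-0.1,0,0,0,1],[0.416,0.098,-0.1,0,0,0,1],[0.416,0.098,-0.1,0,0,0,1],[0.416,0.098,-0.1,0,0,0,1],[0.416,0.098,-0.18,0,0,0,1],[0.416,0.098,-0.18,0,0,0,1],[0.416,0.098,-0.18,0,0,0,1]]

```text
clock: 1.9
eef_pos: [507.2, -151.6, 115.5]
eef_rot: [-3.141, 0.002, -0.171]
wrist_force: [-0.1, -0.5, 0.7]
finger_gap: 0.8
finger_force: 0.0
```

Run:
```python
from h import *
c=grab('wrist'); save(c,'pics/w1.png'); print(f(c),np.array(c['cam_to_world']).round(2).tolist()); s=manip.read_state(); print(s['eef_pos'],s['finger_gap'],s['wrist_force'])
```

```text
340.9496252410054 [[-0.17, -0.95, -0.26, 582.67], [-0.99, 0.16, 0.04, -165.05], [0.0, 0.27, -0.96, 295.62], [0.0, 0.0, 0.0, 1.0]]
[ 507.69177966 -151.66207446  116.6074569 ] 0.694118143448949 [ 0.04467342 -0.61018847  1.69315997]
```

View pics/w1.png

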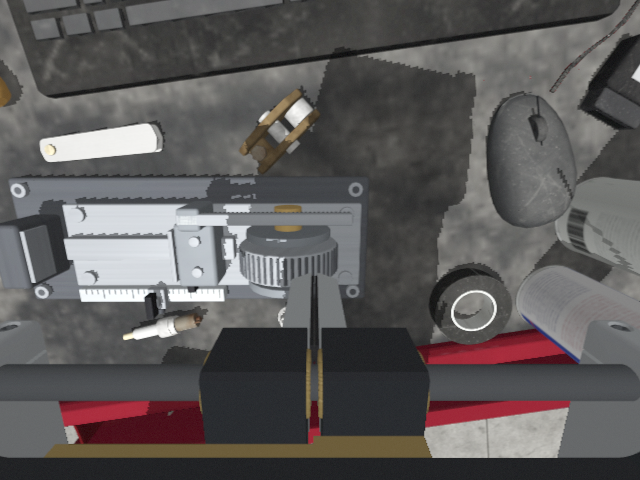

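The wrist view shows the closed fingers aligned on the wheel's -y side (tip px 306), with the pointer at (193,290) and the mark at (152,300). Pressing down next.

>>> servo_tool:
  motion:
    - [[0,0,-0.02,0,0,0,1],[0,0,-0.04,0,0,0,1],[0,0,-0.052,0,0,0,1],[0,0,-0.058,0,0,0,1],[0,0,-0.062,0,0,0,1],[0,0,-0.066,0,0,0,1],[0,0,-0.066,0,0,0,1]]

```text
clock: 2.65
eef_pos: [507.8, -150.7, 82.6]
eef_rot: [3.141, -0.0, -0.169]
wrist_force: [-0.6, -0.5, 2.0]
finger_gap: 0.8
finger_force: 0.8
```

>>> servo_tool:
  motion:
    - [[0,0,-0.002,0,0,0,1],[0,0,-0.003,0,0,0,1],[0,0,-0.003,0,0,0,1]]

```text
clock: 2.95
eef_pos: [507.8, -150.8, 81.2]
eef_rot: [3.141, -0.001, -0.169]
wrist_force: [-1.3, -1.1, 4.3]
finger_gap: 0.4
finger_force: 2.1
```

>>> servo_tool:
  motion:
    - [[0.001,0.006,0,0,0,0,1],[0.002,0.013,0,0,0,0,1],[0.0035,0.021,0,0,0,0,1],[0.005,0.029,0,0,0,0,1],[0.006,0.037,0,0,0,0,1],[0.0075,0.045,0,0,0,0,1],[0.009,0.053,0,0,0,0,1],[0.0105,0.061,0,0,0,0,1],[0.0105,0.063,0,0,0,0,1],[0.0105,0.063,0,0,0,0,1]]

```text
clock: 3.95
eef_pos: [513.3, -118.5, 81.3]
eef_rot: [-3.141, -0.001, -0.169]
wrist_force: [1.0, 2.8, 5.3]
finger_gap: 0.4
finger_force: 3.1
```

Run:
```python
from h import *
c=grab('wrist'); save(c,'pics/w2.png',(80,170,400,390),2.5); s=manip.read_state(); print(s['eef_pos'],s['wrist_force'])
```

```text
[ 513.27153288 -118.52417495   81.27605809] [0.31159379 2.65268008 6.10784094]
```

View pics/w2.png

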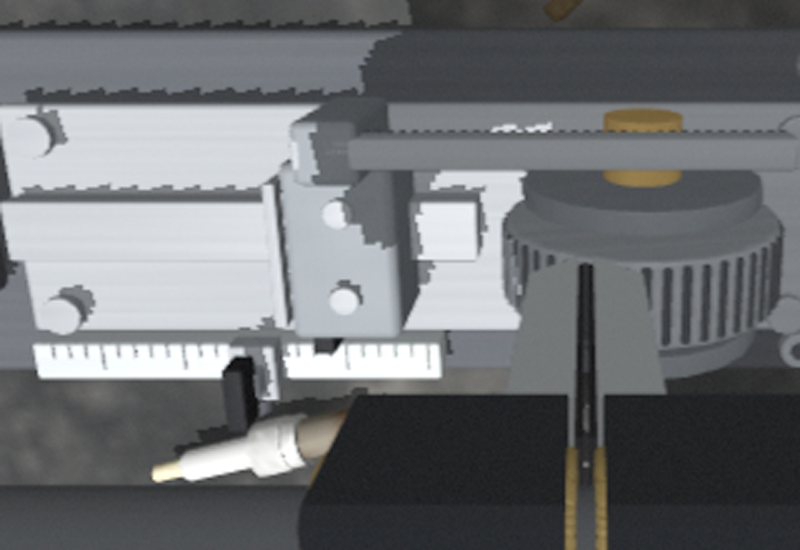

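The stroke worked: zoomed, the pointer's black blade is at x≈316–340, y≈345, and the mark's blade at x≈226–250, y≈360–430. Measuring the gap and lifting for the next stroke.

```bash
cat >> h.py <<'E'
O=np.array([524.2,-48.85]); yv=np.array([.1679,.9858]); xv=np.array([yv[1],-yv[0]])
F=lambda p:(np.array([xv,yv])@(p[:2]-O)).round(1)
E
python3 - <<'E'
from h import *
c=load('wrist')
g=lambda x,y,z: F(pt(c,80+x/2.5-.3,170+y/2.5-.3,z=z))
print(g(328,350,40),g(238,360,44),g(226,360,44),g(250,360,44),g(316,350,40),g(340,350,40))
E
```

```text
[-34.    2.4] [-35.1  26.5] [-35.1  29.9] [-35.1  23.2] [-33.9   5.7] [-34.   -1.1]
```

>>> servo_tool:
  motion:
    - [[0,0,0.015,0,0,0,1],[0,0,0.03,0,0,0,1],[-0.0055,-0.032,0.03,0,0,0,1],[-0.011,-0.063,0.03,0,0,0,1],[-0.011,-0.067,0.03,0,0,0,1],[-0.011,-0.067,0.03,0,0,0,1],[-0.011,-0.067,0.015,0,0,0,1],[-0.011,-0.067,0.006,0,0,0,1],[-0.011,-0.067,0,0,0,0,1],[-0.011,-0.067,0,0,0,0,1]]

```text
clock: 5.0
eef_pos: [507.2, -152.5, 80.6]
eef_rot: [3.142, 0.001, -0.169]
wrist_force: [-2.8, -0.3, 4.1]
finger_gap: 0.4
finger_force: 2.0
```

>>> servo_tool:
  motion:
    - [[0.001,0.006,0,0,0,0,1],[0.002,0.013,0,0,0,0,1],[0.0035,0.021,0,0,0,0,1],[0.005,0.029,0,0,0,0,1],[0.006,0.037,0,0,0,0,1],[0.0075,0.045,0,0,0,0,1],[0.009,0.053,0,0,0,0,1],[0.0105,0.061,0,0,0,0,1],[0.0115,0.067,0,0,0,0,1],[0.0115,0.067,0,0,0,0,1]]

```text
clock: 6.0
eef_pos: [513.4, -118.2, 81.4]
eef_rot: [-3.141, -0.0, -0.169]
wrist_force: [-0.8, 2.7, 5.3]
finger_gap: 0.3
finger_force: 3.0
```

>>> servo_tool:
  motion:
    - [[0,0,0.015,0,0,0,1],[0,0,0.03,0,0,0,1],[-0.0055,-0.032,0.03,0,0,0,1],[-0.011,-0.063,0.03,0,0,0,1],[-0.0115,-0.067,0.03,0,0,0,1],[-0.0115,-0.067,0.03,0,0,0,1]]

```text
clock: 6.6
eef_pos: [507.2, -153.1, 96.0]
eef_rot: [-3.141, 0.0, -0.171]
wrist_force: [0.8, -0.3, 1.0]
finger_gap: 0.5
finger_force: 0.0
```

Run:
```python
from h import *
c=grab('wrist'); save(c,'pics/w3.png',(100,230,260,340),5)
```

```text
(no output)
```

View pics/w3.png

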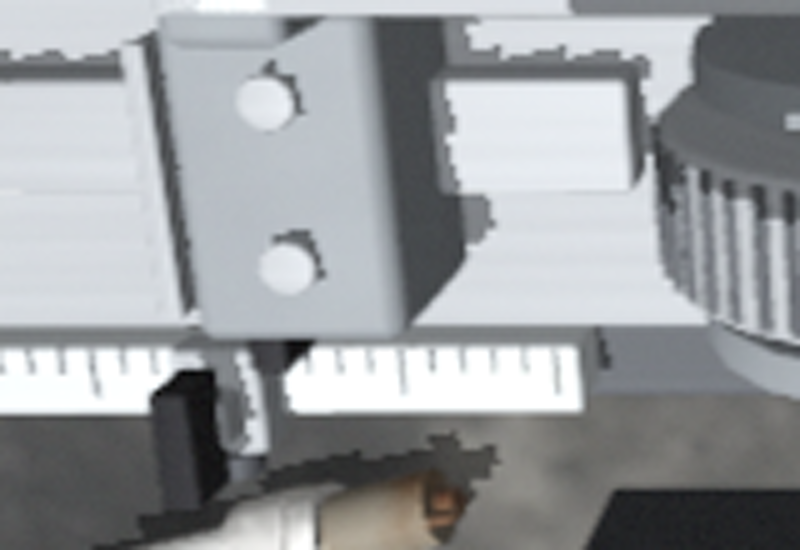

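The pointer's left edge is now at zoomed (258,372) and the mark's at (155,395), about 15 mm apart, as expected. I'll do one more full stroke, then look closely.

>>> servo_tool:
  motion:
    - [[0,0,-0.015,0,0,0,1],[0,0,-0.024,0,0,0,1],[0,0,-0.03,0,0,0,1],[0,0,-0.03,0,0,0,1]]

```text
clock: 7.05
eef_pos: [507.2, -152.6, 80.6]
eef_rot: [3.142, 0.001, -0.169]
wrist_force: [-2.4, -1.1, 3.3]
finger_gap: 0.7
finger_force: 2.0
```

>>> servo_tool:
  motion:
    - [[0.001,0.006,0,0,0,0,1],[0.002,0.013,0,0,0,0,1],[0.0035,0.021,0,0,0,0,1],[0.005,0.029,0,0,0,0,1],[0.006,0.037,0,0,0,0,1],[0.0075,0.045,0,0,0,0,1],[0.009,0.053,0,0,0,0,1],[0.0105,0.061,0,0,0,0,1],[0.0115,0.067,0,0,0,0,1],[0.0115,0.067,0,0,0,0,1]]

```text
clock: 8.05
eef_pos: [513.4, -118.2, 81.4]
eef_rot: [-3.141, -0.0, -0.169]
wrist_force: [-1.6, 3.3, 5.4]
finger_gap: 0.3
finger_force: 3.0
```

>>> servo_tool:
  motion:
    - [[0,0,0.02,0,0,0,1],[0,0,0.06,0,0,0,1],[-0.06,0.04,0.12,0,0,0,1],[-0.16,0.18,0.12,0,0,0,1],[-0.16,0.18,0.12,0,0,0,1],[-0.16,0.18,0.12,0,0,0,1],[-0.16,0.18,0.12,0,0,0,1],[-0.16,0.18,0.12,0,0,0,1]]

```text
clock: 8.85
eef_pos: [433.7, -29.6, 141.3]
eef_rot: [3.142, -0.001, -0.17]
wrist_force: [-0.1, 0.3, -0.4]
finger_gap: 0.2
finger_force: 0.0
```

Run:
```python
from h import *
c=grab('wrist'); M=np.array(c['cam_to_world'])
p=np.linalg.inv(M)@np.array([487,-17,44,1.]); u,v=(p[:2]/p[2]*f(c)+[c['cx'],c['cy']]).astype(int); print(u,v,p[2],M[:3,3],manip.read_state()['eef_pos'])
u0,v0=max(0,u-50),max(0,min(v-35,410)); print(u0,v0); save(c,'pics/w4.png',(u0,v0,u0+100,v0+70),8)
```

```text
286 181 274.5283801039513 [508.84897321 -42.91575817 321.55066275] [433.66795458 -29.74508823 141.04688852]
236 146
```

View pics/w4.png

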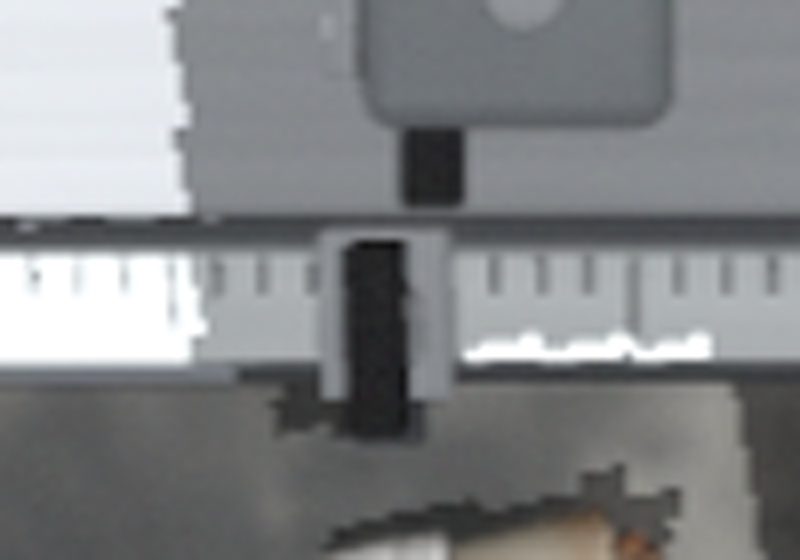

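The close view, from almost overhead, shows the pointer at zoomed x 401–463 and the mark at x 346–408, so about 5.6 mm remain. I'll refine this at subpixel level.

```bash
cat >> h.py <<'E'
def gap(c):
    M=np.array(c['cam_to_world']); Mi=np.linalg.inv(M); G=c['frame'].mean(2)
    def row(fx,lo=15,hi=40):  # dark-run centre along fixture y at z=44 on line x=fx
        ys=np.arange(lo,hi,.1); P=np.c_[O+fx*xv+ys[:,None]*yv,0*ys+44,0*ys+1]@Mi.T
        uv=P[:,:2]/P[:,2:3]*f(c)+[float(c['cx']),float(c['cy'])]
        I=cv2.remap(G.astype(np.float32),uv[:,:1].astype(np.float32),uv[:,1:].astype(np.float32),cv2.INTER_LINEAR).ravel()
        d=I<65; r=ys[d]; return (r.min().round(2),r.max().round(2)) if d.any() else None
    for fx in range(-46,-22): print(fx,row(fx))
E
python3 - <<'E'
from h import *
gap(load('wrist'))
E
```

```text
-46 (np.float64(25.5), np.float64(31.3))
-45 (np.float64(25.7), np.float64(31.3))
-44 (np.float64(25.8), np.float64(31.3))
-43 (np.float64(25.6), np.float64(31.2))
-42 (np.float64(25.4), np.float64(31.3))
-41 (np.float64(25.7), np.float64(31.4))
-40 (np.float64(25.8), np.float64(31.3))
-39 (np.float64(25.7), np.float64(31.3))
-38 (np.float64(25.7), np.float64(30.5))
-37 None
-36 None
-35 None
-34 (np.float64(20.6), np.float64(24.6))
-33 (np.float64(19.7), np.float64(25.3))
-32 (np.float64(19.7), np.float64(25.4))
-31 (np.float64(19.6), np.float64(25.3))
-30 (np.float64(19.6), np.float64(25.3))
-29 (np.float64(19.6), np.float64(25.3))
-28 (np.float64(19.6), np.float64(25.2))
-27 (np.float64(19.6), np.float64(25.0))
-26 None
-25 None
-24 None
-23 None
```

>>> servo_tool:
  motion:
    - [[0.149,-0.234,0,0,0,0,1],[0.149,-0.234,0,0,0,0,1],[0.149,-0.234,0,0,0,0,1],[0.149,-0.234,-0.05,0,0,0,1],[0.149,-0.234,-0.09,0,0,0,1],[0.149,-0.234,-0.105,0,0,0,1],[0.149,-0.234,-0.114,0,0,0,1],[0.149,-0.234,-0.12,0,0,0,1],[0.149,-0.234,-0.12,0,0,0,1]]

```text
clock: 9.8
eef_pos: [507.7, -146.5, 81.6]
eef_rot: [3.141, -0.0, -0.169]
wrist_force: [-5.2, -2.2, 5.6]
finger_gap: 1.0
finger_force: 3.0
```

>>> servo_tool:
  motion:
    - [[0.001,0.006,0,0,0,0,1],[0.002,0.013,0,0,0,0,1],[0.0035,0.021,0,0,0,0,1],[0.005,0.029,0,0,0,0,1],[0.006,0.036,0,0,0,0,1],[0.007,0.0415,0,0,0,0,1],[0.007,0.0415,0,0,0,0,1],[0.007,0.0415,0,0,0,0,1]]

```text
clock: 10.6
eef_pos: [511.7, -125.1, 82.3]
eef_rot: [-3.141, -0.002, -0.169]
wrist_force: [-4.7, 2.6, 6.2]
finger_gap: 0.7
finger_force: 3.3
```

>>> servo_tool:
  motion:
    - [[0,0,0.02,0,0,0,1],[0,0,0.06,0,0,0,1],[-0.06,0.04,0.12,0,0,0,1],[-0.15,0.24,0.12,0,0,0,1],[-0.15,0.24,0.12,0,0,0,1],[-0.15,0.24,0.12,0,0,0,1],[-0.15,0.24,0.12,0,0,0,1],[-0.15,0.24,0.12,0,0,0,1],[-0.15,0.24,0.12,0,0,0,1]]

```text
clock: 11.5
eef_pos: [436.7, -6.4, 141.1]
eef_rot: [3.142, -0.0, -0.17]
wrist_force: [-0.4, -0.3, 0.8]
finger_gap: 0.5
finger_force: 0.0
```

Run:
```python
from h import *
c=grab('wrist'); M=np.array(c['cam_to_world'])
p=np.linalg.inv(M)@np.array([487,-17,44,1.]); u,v=(p[:2]/p[2]*f(c)+[c['cx'],c['cy']]).astype(int); print(u,v,M[:3,3],manip.read_state()['eef_pos'])
u0,v0=max(0,u-50),max(0,min(v-35,410)); save(c,'pics/w5.png',(u0,v0,u0+100,v0+70),8)
gap(c)
```

```text
315 180 [511.90574863 -19.75168635 321.33684331] [436.59096074  -6.38131676 140.9223373 ]
-46 (np.float64(26.3), np.float64(31.2))
-45 (np.float64(26.3), np.float64(31.1))
-44 (np.float64(26.3), np.float64(31.1))
-43 (np.float64(26.3), np.float64(31.2))
-42 (np.float64(26.3), np.float64(31.2))
-41 (np.float64(26.3), np.float64(31.4))
-40 (np.float64(26.3), np.float64(31.4))
-39 (np.float64(26.3), np.float64(31.4))
-38 (np.float64(26.5), np.float64(31.0))
-37 None
-36 None
-35 None
-34 (np.float64(27.1), np.float64(30.5))
-33 (np.float64(26.3), np.float64(31.4))
-32 (np.float64(26.3), np.float64(31.5))
-31 (np.float64(26.3), np.float64(31.4))
-30 (np.float64(26.3), np.float64(31.4))
-29 (np.float64(26.3), np.float64(31.5))
-28 (np.float64(26.3), np.float64(31.5))
-27 (np.float64(26.3), np.float64(31.4))
-26 None
-25 None
-24 None
-23 None
```

View pics/w5.png

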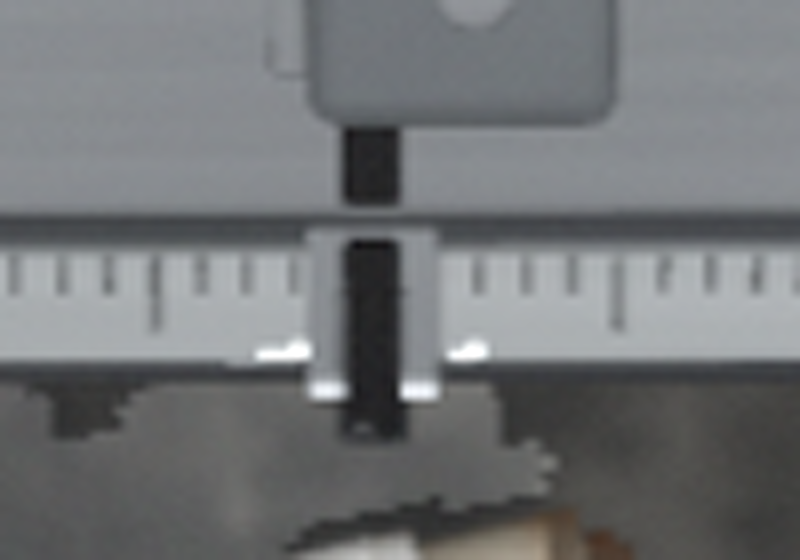

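The blades line up: the pointer spans zoomed x 343–400 and the mark 344–400, within about 0.1 mm, and the finger is clear. Handing in.

```bash
python3 -c "
from cell import manip
print(manip.sign_off())"
```

```text
the job is handed in; nothing more can be done
None
```

The jaw's pointer lines up with the gauge mark to within about 0.1 mm in the last close camera view, set in four strokes of the wheel; the finger is clear and the job was handed in at about 12 s.

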